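# Turn the parts carousel to the pick mark and signal ready

## Task

Push the spokes of the parts carousel with a finger, without touching its bins, until the green bin points at the red arrow on the stand, with the middle of its front in line with the arrow. Leave it there and then press the blue ready button fully down and let it go. Do not press the button before the bin is in place, do not pick up or shift the button unit, and leave the other things on the bench where they are.

Things in the scene. Friction and masses are not known exactly. Their poses are not given: they have to be found in the camera images.
- carousel_axis (a point): centre of the carousel, on its vertical turning axis at the height of the middle of the spokes (72 mm above the bench). The point's x axis points away from the red arrow. The carousel is a grey disc (radius 125 mm, top 55 mm above the bench) on a fixed dark stand, with a dark hub (radius 30 mm, top 109 mm above the bench). One green and four yellow open bins are fixed on it at 72 degree spacing; they reach 123 mm from the axis and 95 mm above the bench
- pick_mark (a point): fixed point 125 mm from the axis, 55 mm above the bench, straight above the line of the red arrow; the green bin's front comes here. The red arrow lies flat on a white tongue (56 mm wide, 8 mm high) that sticks out from under the carousel to 235 mm from the axis; it points at the axis
- green_front (a point): middle of the green bin's front, at the foot of its outer wall: 125 mm from the axis, 55 mm above the bench
- green_bin: the green bin on the carousel with steel bolts in it, 72 mm long, 54 wide, 40 high; origin at the centre of its underside, 86 mm from the axis; its x axis points outwards, away from the axis. Not to be touched
- yellow_bins: the four yellow bins on the carousel, same size as the green one; origin on the axis at bench height. Not to be touched
- spokes: five straight level round bars, fixed to the carousel half-way between the bins (at 36, 108, 180, 252 and 324 degrees from the green bin's direction): 12 mm thick steel out to 165 mm from the axis, then a black sleeve 16 mm thick from 160 to 190 mm; middle 72 mm above the bench, free below (64 mm) and above beyond the disc. Origin on the axis at bench height
- carousel (a joint): turn of the carousel about its upright axis, rad, counter-clockwise from above positive; at 0 (or any full turn) the green bin points at the red arrow. It turns freely either way, stays where it is left and takes about 2 to 4 N at the black sleeves to turn
- ready_top (a point): centre of the top face of the blue ready button, 48 mm across, 22 mm above the bench
- ready (a joint): travel of the ready button, m: 0 is up, 0.006 is fully down; about 4 N takes it fully down and a spring brings it back up
- ready_base: black round housing of the ready button, 64 mm across and 12 mm high, a loose heavy unit (0.5 kg) standing on the bench; origin at the centre of its underside
- jar: jar with a black cap, 64 mm across, 75 mm high, standing on the bench; origin at the centre of its underside. It and the button unit may stand either side of the carousel
- loose_bin: loose yellow bin with nuts, 110 x 80 x 55 mm; origin at the centre of its underside
- carton: small cardboard carton, 80 x 60 x 50 mm; origin at the centre of its underside
- screwdriver: screwdriver with a red handle, lying on the bench along its x axis, about 200 mm long
- wrench: steel wrench, lying on the bench along its x axis, about 175 mm long
Mind the look-alikes: they are no part of the job. Leave any pink or yellow look-alike of the ready_base alone.

How it is judged:
On the way, in this order (a step that is already met when the one before it is completed fails the run):
1. a spoke is pushed by a finger (contact force between spokes and the fingers above 0.5 N), for 0.05 s.
2. the green bin stands at the red arrow, the carousel at rest (horizontal distance between green_front and pick_mark below 0.015 m and velocity of joint carousel between -0.05 and 0.05 rad/s), for 0.3 s.
3. the ready button is pressed down, the bin still in place (horizontal distance between green_front and pick_mark below 0.015 m and value of joint ready above 0.0048 m), for 0.05 s.
At the end, for the whole second after the job is handed in: the middle of the green bin's front is within 15 mm (about 7 degrees) of the red arrow's line, the carousel at rest; the ready button has been pressed (4.8 mm or more) after that and is up again; the button unit stands within 25 mm and the five other things within 30 mm of where they were (all of step 2 and value of joint ready below 0.002 m and height (world z) of ready_base below 0.004 m and distance of ready_base from where it was at the start of the episode below 0.025 m and distance of each of jar, loose_bin, carton, screwdriver, wrench from where it was at the start of the episode below 0.03 m); the robot touches nothing.
It fails at once if a bin on the carousel is touched (over 1.5 N) ((contact force between green_bin and the fingers above 1.5 N or contact force between green_bin and the arm above 1.5 N) or (contact force between yellow_bins and the fingers above 1.5 N or contact force between yellow_bins and the arm above 1.5 N)).
It fails at once if the ready button is pressed while the green bin is not at the arrow (over 20 mm off) (value of joint ready above 0.003 m and not (horizontal distance between green_front and pick_mark below 0.02 m)).
It fails at once if the button unit is lifted (10 mm) or shifted (25 mm) (distance of ready_base from where it was at the start of the episode above 0.025 m or height (world z) of ready_base above 0.01 m).
It fails at once if another thing on the bench is moved more than 30 mm (distance of any of jar, loose_bin, carton, screwdriver, wrench from where it was at the start of the episode above 0.03 m).
It also fails if it takes over 67 s, if anything falls off the work surface, if the arm or the gripper's body presses on something with over 40 N, if the wrist force passes 120 N, or if a joint passes its speed limit or range.

## Robot

A 6-joint arm with a two-finger parallel gripper is mounted at the origin on the work surface. World frame = base frame: x ahead of the robot, y to its left, z up, the work surface at z = 0. Lengths are in m, angles in rad, forces in N, time in s.
With the tool pointing down it reaches from about 0.325 to 0.75 m from the base axis. Payload 7.6 kg.
Tool frame: the origin (TCP) lies midway between the tips of the shut fingers; the grasp point (between the pads) lies 19 mm behind it; y points along the fingers, z is the direction in which the jaws open and shut, and the axes are right-handed (so a half turn about y gives the same grasp; the last joint's range is limited). The gripper opens to 85 mm and grips with 20 to 120 N. Pads are 22 mm wide; open, the fingers measure 114 mm over their backs; the gripper's body (76 mm by 85 mm) begins 54 mm behind the grasp point. The pads swing forward as they close: fully open they stand 13 mm farther back than shut.
Start: joints at [1.192, 0.052, 1.401, -0, 1.689, -0.07], TCP at [0.16, 0.5, 0.231] pointing down, gripper open.
Joint ranges: [-2.9, 2.9], [-0.91, 2.17], [0.12, 2.37], [-1.06, 4.2], [0.26, 2.73], [-2.93, 2.93]. Speed limits (rad/s): [2.57, 2.57, 3.01, 3.14, 3.14, 3.14].

## Interface

Orientations are given as a 3x3 rotation matrix whose columns are the frame's x, y, z axes.
In Python, from cell import robot gives the robot as it stands.
- The arm moves only by the shell command python3 -m inch 'ROWS'. ROWS is JSON, one flat list of numbers, 5 for each row, row after row: the opening, from -1 (shut) to 1 (fully open), so that 0 is half open, then the shift along the world's x, y, z in m, then the turn about the world's z in degrees. In form: [fingers, x, y, z, turn, fingers, x, y, z, turn, ...]. A call has 1 to 20 rows; each row shifts and turns the commanded pose from where the row before left it; what a row does not reach is not made up. A row lasts 1/12 s, in which the tool goes at most 41.7 mm and 7.16 degrees, less where a joint would pass 70% of its speed; a pose out of reach is approached as far as the arm can. A call is refused whole if a number of a shift passes 0.0417 or a number of a turn 7.16, either way. A call with a gripper value outside its range is refused whole. The fingers move at their own pace and stop on an object; the grip force is fixed at half the most. Time passes only in rows, so rows that do not move let the fingers close. It gives the time, the measured TCP pose, the force and the opening at its end, in the units of the state.
- robot.observe(): the state, without advancing time (a new reading comes with each control period).
- robot.capture(name): name is "side" or "top" or "wrist"; returns a dict with "color" (400x640x3 uint8, red, green, blue), "fx", "fy", "cx", "cy" (pixels), "distortion" ([k1, k2, p1, p2, k3] as OpenCV has them; the pictures are not rectified), "position" and "attitude" of the camera in the world. Camera axes: x right, y up, looking along -z (the intrinsics and any distortion apply to the point x, -y, -z); pixel columns grow to the right and rows downward; lengths in m; the calibration is good to about 2 mm. A picture is of the moment at which its call begins. There is no depth.
- robot.job_done(): hands the job in, once; it reports no verdict.
The state is a dict: "time": time; "joint_pos": joint angles; "qvel": joint speeds; "tau": joint torques, N m; "tcp_pos": TCP position; "tool_rot": TCP orientation; "wrist_force": force on the tool from outside, world axes, zero at the start; "moment": the same for the moment, N m; "opening": finger opening in m.
Only numpy, scipy, OpenCV 4.12 (cv2) and the standard library are available. Lean on these libraries where they do the work, as an engineer would, in place of code of your own. Each camera call takes 0.05 s, during which the arm holds its last target.

## Working session

There is one attempt and no reset: what is moved stays moved. The work goes in short steps, Python scripts to look and compute and a shell command to move; the robot and the scene stay as the last step left them, time stands still between calls to the robot, and variables do not carry over. Pictures are saved under pics/ and viewed, and the job is handed in when it is done.

```bash
mkdir -p pics; ls
cat > h.py <<'E'
import numpy as np, cv2
from cell import robot
def K(c): return np.array([[c['fx'],0,c['cx']],[0,c['fy'],c['cy']],[0,0,1.]])
def cap(n,f):
    c=robot.capture(n); cv2.imwrite('pics/'+f+'.png',c['color'][:,:,::-1]); np.save('pics/'+f+'.npy',c,allow_pickle=True); return c
def load(f): return np.load('pics/'+f+'.npy',allow_pickle=True).item()
def R(c): return np.array(c['attitude']).reshape(3,3)
def plane(c,uv,z):
    p=cv2.undistortPoints(np.array(uv,float).reshape(-1,1,2),K(c),np.array(c['distortion'],float)).reshape(-1,2)
    d=np.c_[p[:,0],-p[:,1],-np.ones(len(p))]@R(c).T; o=np.array(c['position'])
    return o+d*((np.asarray(z)-o[2])/d[:,2])[:,None]
def proj(c,P):
    q=(np.array(P,float).reshape(-1,3)-np.array(c['position']))@R(c); q=q*[1,-1,-1]
    return cv2.projectPoints(q,np.zeros(3),np.zeros(3),K(c),np.array(c['distortion'],float))[0].reshape(-1,2)
E
python3 - <<'E'
from h import *
for n in ['side','top','wrist']:
    c=cap(n,n+'0'); print(n,c['position'],np.array(c['attitude']).shape,c['fx'],c['distortion'])
print(robot.observe())
E
```

```text
pics
side [-0.23699979 -0.84308703  0.74558925] (3, 3) 387.9910850132623 [-0.07943976  0.          0.          0.          0.        ]
top [ 0.24434657 -0.00919082  1.19466953] (3, 3) 362.1329994474538 [-0.00430658  0.          0.          0.          0.        ]
wrist [0.09200013 0.52131138 0.37305396] (3, 3) 317.7530904030241 [0.00976376 0.         0.         0.         0.        ]
{'time': 0.15, 'joint_pos': array([ 1.19172536e+00,  5.26757332e-02,  1.40147399e+00,  1.77616565e-05,
        1.68858673e+00, -7.02889936e-02]), 'qvel': array([-0.00110827, -0.00270955, -0.002351  , -0.00028491,  0.00243402,
       -0.00126106]), 'tau': array([ 1.31477649e-03, -3.81952000e+01, -3.60422695e+01,  9.98816927e-05,
        4.65170480e-03, -8.87361693e-06]), 'tcp_pos': array([0.15943376, 0.49997714, 0.23068329]), 'tool_rot': array([[ 9.52705043e-01, -4.39657049e-04,  3.03896211e-01],
       [-3.03896513e-01, -1.05607007e-03,  9.52704463e-01],
       [-9.79275390e-05, -9.99999346e-01, -1.13973353e-03]]), 'wrist_force': array([ 0.50795353, -0.55702828,  0.40579248]), 'moment': array([ 0.04467591, -0.0004099 ,  0.01619299]), 'opening': 0.08539485668905564}
```

View pics/top0.png

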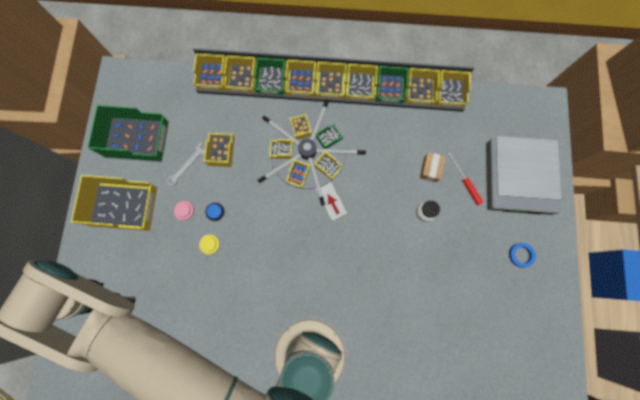

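View pics/side0.png

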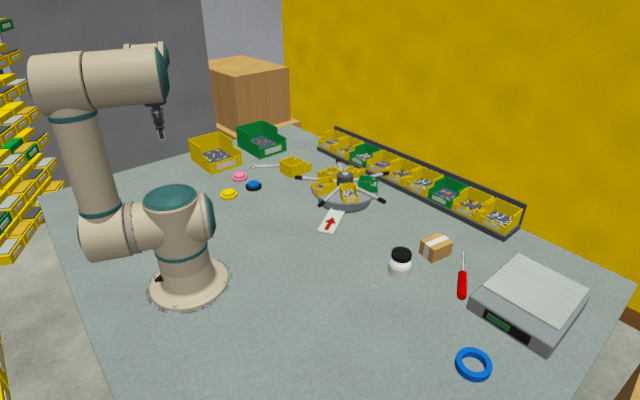

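View pics/wrist0.png

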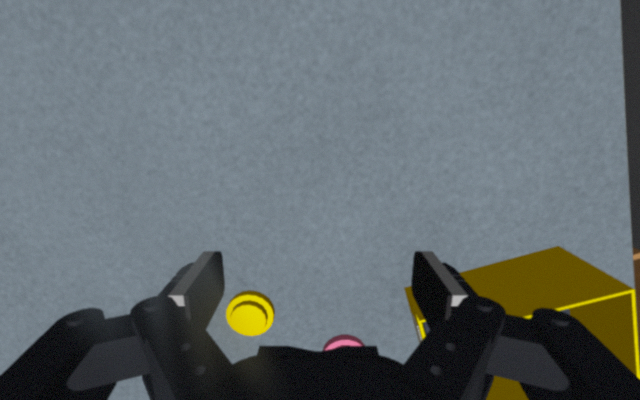

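Top view: the carousel hub is at (307,148), the green bin at (329,135), the arrow at (332,204), and the jar cap at (431,209). There are three button-like discs: pink (184,211), blue (214,212) and yellow (208,244). The blue ring at (522,255) is flat with a hole. The blue disc fits the ready button; I'll confirm it in a crop.

Run:
```python
from h import *
c=load('top0'); s=load('side0')
im=c['color']; 
a=cv2.resize(im[90:230,250:390],(560,560),interpolation=cv2.INTER_CUBIC)
b=cv2.resize(s['color'][140:215,190:400],None,fx=3.5,fy=3.5,interpolation=cv2.INTER_CUBIC)
cv2.imwrite('pics/cropA.png',a[:,:,::-1]);cv2.imwrite('pics/cropB.png',b[:,:,::-1])
def blobs(c,name,lo,hi,box,amin=15):
    h=cv2.cvtColor(c['color'],cv2.COLOR_RGB2HSV); m=cv2.inRange(h,lo,hi)
    n,l,st,ce=cv2.connectedComponentsWithStats(m)
    for i in range(1,n):
        u,v=ce[i]
        if st[i,4]>=amin and box[0]<u<box[2] and box[1]<v<box[3]: print(name,ce[i].round(1),st[i], end=' '); yield ce[i]
for cc,nm,box in((c,'top',(170,100,450,260)),(s,'side',(200,140,400,280))):
  for n,lo,hi,z in(('blue',(100,120,40),(125,255,255),.022),('red',(0,140,80),(8,255,255),.008),('green',(45,120,30),(85,255,255),.075)):
    for p in blobs(cc,nm+n,lo,hi,box): print(plane(cc,[p],z).round(4))
print('hub',plane(c,[(307.5,148)],.109))
```

```text
topblue [300.  167.4] [295 165  10   6  23] [[0.5944 0.0812 0.022 ]]
topblue [296.5 176. ] [292 174  10   5  23] [[0.5636 0.0902 0.022 ]]
topblue [213.7 211. ] [206 204  16  15 197] [[0.4242 0.3513 0.022 ]]
topred [332.2 202.7] [329 197   9  16  38] [[ 0.4848 -0.0358  0.008 ]]
sideblue [253.  183.9] [247 180  13   9  84] [[0.4189 0.3371 0.022 ]]
sidered [329.1 222.9] [325 218   9  12  43] [[ 0.4833 -0.039   0.008 ]]
sidegreen [363.9 150. ] [350 142  32  23 263] [[0.8983 0.2091 0.075 ]]
sidegreen [363.3 163.7] [360 160   6   8  28] [[0.7989 0.1152 0.075 ]]
sidegreen [367.2 183. ] [358 175  21  18 235] [[ 0.6933 -0.0081  0.075 ]]
hub [[0.6339222  0.05630038 0.109     ]]
```

View pics/cropA.png

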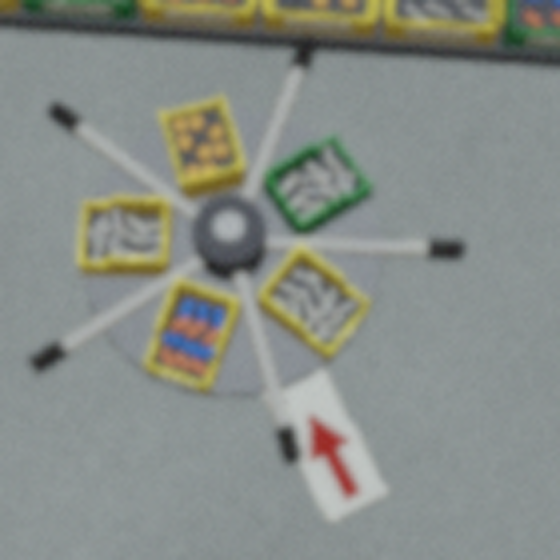

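View pics/cropB.png

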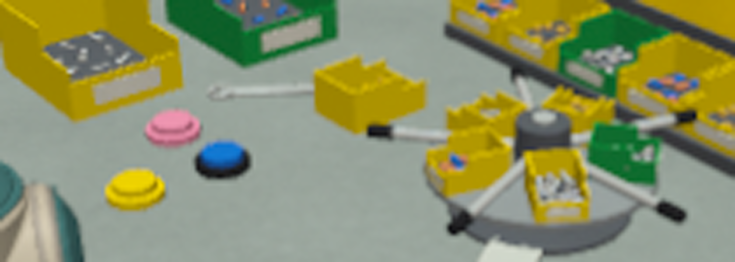

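```bash
cat > meas.py <<'E'
from h import *
from scipy.optimize import least_squares
def sleeves(c,guess=(0.634,0.05),prt=True):
    g=cv2.cvtColor(c['color'],cv2.COLOR_RGB2GRAY)
    m=(g<70).astype(np.uint8); n,l,st,ce=cv2.connectedComponentsWithStats(m)
    P=[]
    for i in range(1,n):
        if 8<=st[i,4]<=250:
            ys,xs=np.where(l==i); w=(90-g[ys,xs].astype(float))
            p=plane(c,[(np.average(xs,weights=w),np.average(ys,weights=w))],.072)[0]
            r=np.hypot(p[0]-guess[0],p[1]-guess[1])
            if .14<r<.21: P.append(p); prt and print(ce[i].round(1),st[i,4],p.round(4),round(r,4))
    return np.array(P)
def fit(P,guess=(0.634,.05)):
    def f(q):
        a=np.arctan2(P[:,1]-q[1],P[:,0]-q[0])-q[2]; a=a-np.round(a/(2*np.pi/5))*(2*np.pi/5)
        r=np.hypot(P[:,0]-q[0],P[:,1]-q[1]); return np.r_[r-.175,a*.175]
    b=[least_squares(f,[*guess,p]) for p in np.radians([0,24,48])]; b=min(b,key=lambda s:s.cost)
    return b.x,f(b.x)
E
python3 - <<'E'
from meas import *
c=load('top0'); P=sleeves(c); x,r=fit(P); print(x,np.degrees(x[2])%72,(r*1000).round(1))
# arrow direction: white tongue & red
h=cv2.cvtColor(c['color'],cv2.COLOR_RGB2HSV)
m=cv2.inRange(h,(0,0,185),(180,45,255)); m[:185]=0;m[225:]=0;m[:,:310]=0;m[:,352:]=0
m|=cv2.inRange(h,(0,100,80),(8,255,255))*0
ys,xs=np.where(m>0); hull=cv2.convexHull(np.c_[xs,ys].astype(np.int32)); rect=cv2.minAreaRect(hull); bx=cv2.boxPoints(rect); W=plane(c,bx,.008); print(rect,W.round(4))
red=cv2.inRange(h,(0,90,60),(10,255,255)); red[:185]=0;red[225:]=0;red[:,:310]=0;red[:,352:]=0
ys,xs=np.where(red>0);Q=plane(c,np.c_[xs,ys],.008)[:,:2]; mu=Q.mean(0); d=np.linalg.svd(Q-mu)[2][0]; print(mu,np.degrees(np.arctan2(*d[::-1])), 'from axis',np.degrees(np.arctan2(mu[1]-x[1],mu[0]-x[0])))
mg=cv2.inRange(h,(45,80,30),(85,255,255)); mg[:115]=0;mg[160:]=0;mg[:,:300]=0;mg[:,360:]=0
ys,xs=np.where(mg>0); g=plane(c,[cv2.minAreaRect(np.c_[xs,ys].astype(np.int32))[0]],.095)[0]; print('green',g,np.degrees(np.arctan2(g[1]-x[1],g[0]-x[0])),np.hypot(g[1]-x[1],g[0]-x[0]))
E
```

```text
[265.3 118.8] 16 [0.7387 0.207  0.072 ] 0.1887
[361. 152.] 21 [ 0.6466 -0.1165  0.072 ] 0.167
[261.5 178.9] 19 [0.5318 0.1969 0.072 ] 0.179
[321.4 200.6] 16 [ 4.757e-01 -1.000e-04  7.200e-02] 0.1661
[0.64029745 0.05988643 0.98020292] 56.161490567106476 [ 2.   1.5 -0.2  0.2  0.2 -0.3  0.6 -0.5]
((331.5000305175781, 201.0000457763672), (32.64659118652344, 15.205260276794434), 63.43495178222656) [[ 0.525   0.0168  0.008 ]
 [ 0.5521 -0.0272  0.008 ]
 [ 0.456  -0.0825  0.008 ]
 [ 0.4297 -0.0391  0.008 ]]
[ 0.48315491 -0.03647974] -147.79671721298055 from axis -148.4816882839238
green [ 0.68628811 -0.00717285  0.095     ] -55.55685008037566 0.08131474423017111
```

Crop check: the blue cap on the black housing at top (214,211) is the ready button. The pink and yellow ones are decoys. The carousel fit puts the axis at about (0.640, 0.060), spokes at 56+72k°, green at about -52° and the arrow at about -148.5°. The carousel must turn about -97° (clockwise), which one push on the 272° spoke through the near side will do. On the way I'll stop for a wrist look at the button.

```bash
python3 -m inch '[-1,0.012,-0.012,0,-3,-1,0.024,-0.023,0,-6,-1,0.024,-0.023,0,-6,-1,0.024,-0.023,0,-6,-1,0.024,-0.023,0,-6,-1,0.024,-0.023,0,-6,-1,0.024,-0.023,0,-6,-1,0.024,-0.023,0,-6,-1,0.024,-0.023,0,-6,-1,0.012,-0.012,0,-3,-1,0,0,0,0,-1,0,0,0,0]'
python3 - <<'E'
from h import *
c=cap('wrist','w1'); print(c['position'],robot.observe()['tcp_pos'],robot.observe()['tool_rot'].round(2).tolist())
c=cap('top','t1')
E
```

```text
time: 1.15
tcp_pos: [0.3757, 0.2918, 0.231]
tool_rot: [[0.313, -0.001, 0.95], [-0.95, -0.0, 0.313], [-0.0, -1.0, -0.001]]
wrist_force: [0.3, 0.8, -0.1]
opening: 0.0004
[0.35323898 0.35832324 0.37351161] [0.37522372 0.29236774 0.23109214] [[0.31, -0.0, 0.95], [-0.95, 0.0, 0.31], [-0.0, -1.0, -0.0]]
```

View pics/w1.png

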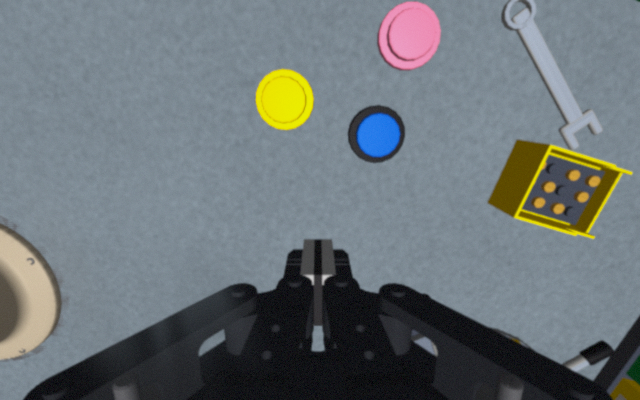

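The wrist view shows the blue cap at (378,134) in its black housing, with yellow at (284,99) and pink at (409,36) as the decoys. Next I'll move on past the button for a second view and for triangulation.

```bash
python3 -m inch '[-1,0.016,-0.02,0,0,-1,0.024,-0.031,0,0,-1,0.024,-0.031,0,0,-1,0.016,-0.02,0,0,-1,0,0,0,0,-1,0,0,0,0]'
python3 - <<'E'
from h import *
a=load('w1'); b=cap('wrist','w2')
pr=[]
for c in(a,b):
    h=cv2.cvtColor(c['color'],cv2.COLOR_RGB2HSV); m=cv2.inRange(h,(100,150,80),(125,255,255)); m[:, 450:]=0;m[260:]=0
    n,l,st,ce=cv2.connectedComponentsWithStats(m); i=1+np.argmax(st[1:,4]); e=cv2.fitEllipse(max(cv2.findContours((l==i).astype(np.uint8),0,1)[0],key=len)); print(e)
    q=plane(c,[e[0]],.022)[0]; pr.append(q); o=np.array(c['position']); print(q)
    pr.append(o)
A=[];B=[]
for q,o in((pr[0],pr[1]),(pr[2],pr[3])):
    d=(q-o)/np.linalg.norm(q-o); M=np.eye(3)-np.outer(d,d); A.append(M);B.append(M@o)
X=np.linalg.lstsq(np.vstack(A),np.hstack(B),rcond=None)[0]; print('tri',X, np.linalg.norm(pr[1]-pr[3]))
E
```

```text
time: 1.75
tcp_pos: [0.4555, 0.1904, 0.2311]
tool_rot: [[0.314, -0.001, 0.949], [-0.949, 0.0, 0.314], [-0.0, -1.0, -0.0]]
wrist_force: [0.0, 0.6, -0.2]
opening: 0.0001
((377.7729187011719, 134.60952758789062), (42.99592971801758, 45.06464385986328), 38.88884735107422)
[0.42409792 0.35246604 0.022     ]
((339.8642578125, 16.188474655151367), (39.84659957885742, 51.23203659057617), 87.46086120605469)
[0.42652301 0.3462816  0.022     ]
tri [0.42695798 0.35154591 0.00387294] 0.1289435998153809
```

View pics/w2.png

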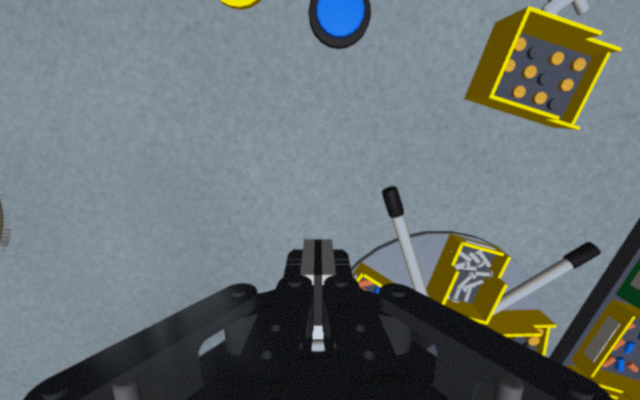

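The second view cuts the button off at the picture's top edge, so its centre (and hence the triangulated height) is biased. View 1 (0.424,0.352) agrees with the top camera (0.424,0.351). I'll remeasure when I come back. Now I move over to the push start.

```bash
python3 -m inch '[-1,0.01,-0.013,0,0,-1,0.02,-0.025,0,0,-1,0.02,-0.025,0,0,-1,0.02,-0.025,0,0,-1,0.02,-0.025,0,0,-1,0.02,-0.025,0,0,-1,0.02,-0.025,0,0,-1,0.02,-0.025,0,0,-1,0.02,-0.025,0,0,-1,0.02,-0.025,0,0,-1,0.02,-0.025,0,0,-1,0.016,-0.025,0,0,-1,0.01,-0.012,0,0,-1,0,0,0,0,-1,0,0,0,0]'
python3 - <<'E'
from h import *
c=cap('wrist','w3'); print(robot.observe()['joint_pos'])
E
```

```text
time: 3.05
tcp_pos: [0.6918, -0.1081, 0.2306]
tool_rot: [[0.316, -0.001, 0.949], [-0.949, 0.001, 0.316], [-0.001, -1.0, -0.001]]
wrist_force: [0.0, 0.2, 0.8]
opening: 0.0002
[-2.07289486e-01  5.74140831e-01  7.68541982e-01  5.66695089e-04
  1.79948420e+00 -5.29145492e-01]
```

View pics/w3.png

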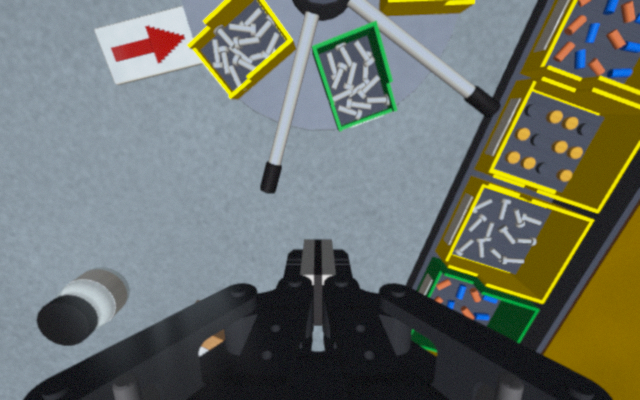

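Run:
```python
from h import *
c=load('w3'); t=load('top0')
S=plane(c,[(271,178),(484,101)],.072); print('sleeves',S.round(4))
for s in S: d=s[:2]-[.6403,.0599]; print(np.hypot(*d),np.degrees(np.arctan2(d[1],d[0])))
print('shelf front',plane(t,[(470,108),(300,102)],.03).round(3), plane(c,[(420,270),(490,125)],.0).round(3))
g=np.float32([(95,28),(185,7),(116,84)]);print('tongue',plane(c,g,.008).round(4))
h=cv2.cvtColor(c['color'],cv2.COLOR_RGB2HSV); r=cv2.inRange(h,(0,120,80),(8,255,255)); r[90:]=0;r[:,200:]=0
ys,xs=np.where(r>0);Q=plane(c,np.c_[xs,ys],.008)[:,:2];mu=Q.mean(0);d=np.linalg.svd(Q-mu)[2][0];print('arrow',mu,np.degrees(np.arctan2(d[1],d[0])),'from axis',np.degrees(np.arctan2(mu[1]-.0599,mu[0]-.6403)))
print('jar',plane(c,[(68,319)],.075),plane(t,[(431,209)],.075))
```

```text
sleeves [[ 0.6469 -0.1173  0.072 ]
 [ 0.8098  0.0116  0.072 ]]
0.17735716574102942 -87.85521736226872
0.1762386433070405 -15.907035646188017
shelf front [[ 0.851 -0.488  0.03 ]
 [ 0.828  0.101  0.03 ]] [[ 0.86  -0.192  0.   ]
 [ 0.862  0.003  0.   ]]
tongue [[ 0.427  -0.0392  0.008 ]
 [ 0.5105  0.0092  0.008 ]
 [ 0.4553 -0.0868  0.008 ]]
arrow [ 0.4833904  -0.03672898] 31.683838940646183 from axis -148.37416838970964
jar [[ 0.48196217 -0.33631737  0.075     ]] [[ 0.47479885 -0.34497535  0.075     ]]
```

The wrist view confirms the spokes at 272.1° and 344.1° and the arrow at -148.4°, both agreeing with the top view. The turn needed is -96.5°. I'll lower the finger behind the 272° sleeve at (271,178) and compute the arc shifts.

```bash
python3 -m inch '[-1,0,0,-0.015,0,-1,0,0,-0.03,0,-1,0,0,-0.03,0,-1,0,0,-0.03,0,-1,0,0,-0.03,0,-1,0,0,-0.023,0,-1,0,0,-0.012,0,-1,0,0,0,0,-1,0,0,0,0]'
python3 - <<'E'
import numpy as np
a=np.radians(np.arange(287,170,-3)); p=np.c_[.6403+.175*np.cos(a),.0599+.175*np.sin(a)]
for i in range(len(a)-1): print(287-3*i,(p[i+1]-p[i]).round(4), p[i+1].round(3))
E
```

```text
time: 3.85
tcp_pos: [0.6917, -0.1087, 0.0624]
tool_rot: [[0.315, 0.001, 0.949], [-0.949, -0.0, 0.315], [0.0, -1.0, 0.001]]
wrist_force: [-0.1, 0.2, 1.0]
opening: 0.0
287 [-0.0088 -0.0024] [ 0.683 -0.11 ]
284 [-0.0089 -0.002 ] [ 0.674 -0.112]
281 [-0.009  -0.0015] [ 0.665 -0.113]
278 [-0.0091 -0.001 ] [ 0.656 -0.114]
275 [-0.0091 -0.0006] [ 0.646 -0.115]
272 [-0.0092 -0.0001] [ 0.637 -0.115]
269 [-0.0092  0.0004] [ 0.628 -0.115]
266 [-0.0091  0.0009] [ 0.619 -0.114]
263 [-0.0091  0.0014] [ 0.61  -0.112]
260 [-0.009   0.0018] [ 0.601 -0.111]
257 [-0.0089  0.0023] [ 0.592 -0.108]
254 [-0.0087  0.0028] [ 0.583 -0.106]
251 [-0.0086  0.0032] [ 0.575 -0.102]
248 [-0.0084  0.0037] [ 0.566 -0.099]
245 [-0.0082  0.0041] [ 0.558 -0.095]
242 [-0.008   0.0045] [ 0.55 -0.09]
239 [-0.0077  0.0049] [ 0.542 -0.085]
236 [-0.0075  0.0053] [ 0.535 -0.08 ]
233 [-0.0072  0.0057] [ 0.528 -0.074]
230 [-0.0069  0.0061] [ 0.521 -0.068]
227 [-0.0065  0.0064] [ 0.514 -0.062]
224 [-0.0062  0.0068] [ 0.508 -0.055]
221 [-0.0058  0.0071] [ 0.502 -0.048]
218 [-0.0054  0.0074] [ 0.497 -0.04 ]
215 [-0.0051  0.0076] [ 0.492 -0.033]
212 [-0.0047  0.0079] [ 0.487 -0.025]
209 [-0.0042  0.0081] [ 0.483 -0.017]
206 [-0.0038  0.0083] [ 0.479 -0.008]
203 [-0.0034  0.0085] [0.476 0.   ]
200 [-0.0029  0.0087] [0.473 0.009]
197 [-0.0024  0.0088] [0.47  0.018]
194 [-0.002   0.0089] [0.469 0.027]
191 [-0.0015  0.009 ] [0.467 0.036]
188 [-0.001   0.0091] [0.466 0.045]
185 [-0.0006  0.0091] [0.465 0.054]
182 [-0.0001  0.0092] [0.465 0.063]
179 [0.0004 0.0092] [0.466 0.072]
176 [0.0009 0.0091] [0.467 0.081]
```

```bash
python3 -m inch '[-1,0,0,-0.004,0,-1,-0.0044,-0.0012,0,-2,-1,-0.0044,-0.0012,0,-2,-1,-0.0089,-0.002,0,-3,-1,-0.0045,-0.0008,0,-1.5,-1,-0.0045,-0.0007,0,-1.5,-1,-0.0046,-0.0005,0,-1.5,-1,-0.0045,-0.0005,0,-1.5,-1,-0.0046,-0.0003,0,-1.5,-1,-0.0045,-0.0003,0,-1.5,-1,-0.0092,-0.0001,0,-3,-1,-0.0092,0.0004,0,-3,-1,-0.0091,0.0009,0,-3,-1,-0.0045,0.0007,0,-1.5,-1,0,0,0,0,-1,0,0,0,0]'
python3 - <<'E'
from meas import *
c=cap('wrist','w4'); c=cap('top','t4'); P=sleeves(c,(.64,.06)); print(robot.observe()['wrist_force'])
E
```

```text
time: 5.18
tcp_pos: [0.614, -0.1152, 0.0569]
tool_rot: [[-0.142, -0.001, 0.99], [-0.99, 0.0, -0.142], [-0.0, -1.0, -0.001]]
wrist_force: [-0.5, 0.4, 0.3]
opening: -0.0
[278.1 107.9] 16 [0.7803 0.1685 0.072 ] 0.1774
[340.6 110.4] 17 [ 0.7874 -0.0408  0.072 ] 0.1785
[361.4 153.8] 71 [ 0.6406 -0.1179  0.072 ] 0.1779
[254.8 163.9] 18 [0.5801 0.2245 0.072 ] 0.1751
[304.1 202.6] 22 [0.4652 0.0539 0.072 ] 0.1749
[-0.42820035 -0.03090573  0.50934796]
```

View pics/w4.png

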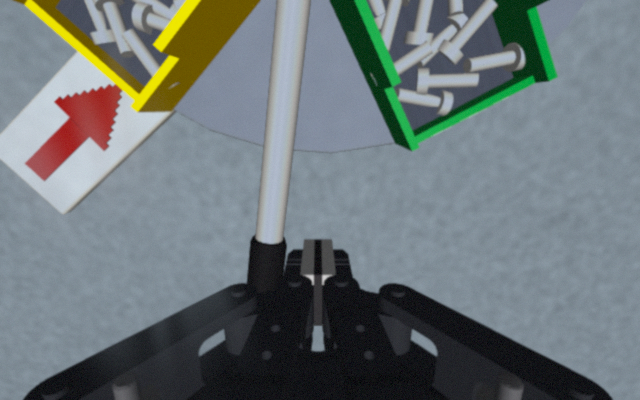

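View pics/t4.png

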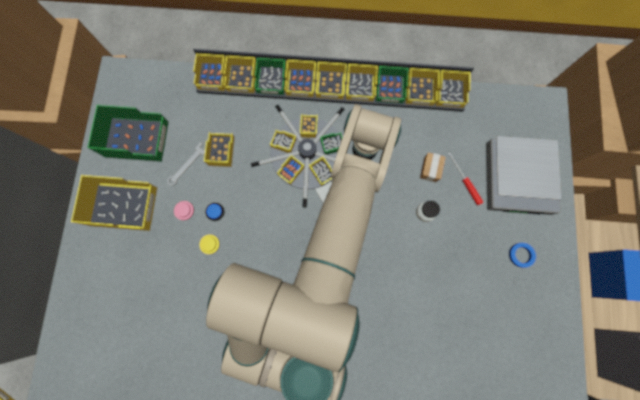

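The sleeve (at the finger in w4, (268,262)) was pushed cleanly; the top-view spokes show -18.2°, with 78.3° left. The finger leads by 7.6°, so it should end at about 183.5°. I'll continue the arc to about 190°.

```bash
python3 -m inch '[-1,-0.0045,0.0009,0,-1.5,-1,-0.0045,0.001,0,-1.5,-1,-0.0089,0.0023,0,-3,-1,-0.0087,0.0028,0,-3,-1,-0.0086,0.0032,0,-3,-1,-0.0084,0.0037,0,-3,-1,-0.0082,0.0041,0,-3,-1,-0.008,0.0045,0,-3,-1,-0.0077,0.0049,0,-3,-1,-0.0075,0.0053,0,-3,-1,-0.0072,0.0057,0,-3,-1,-0.0069,0.0061,0,-3,-1,-0.0065,0.0064,0,-3,-1,0,0,0,0]'
python3 -m inch '[-1,-0.0031,0.0034,0,-1.5,-1,-0.0031,0.0034,0,-1.5,-1,-0.0058,0.0071,0,-3,-1,-0.0054,0.0074,0,-3,-1,-0.0051,0.0076,0,-3,-1,-0.0047,0.0079,0,-3,-1,-0.0042,0.0081,0,-3,-1,-0.0038,0.0083,0,-3,-1,-0.0034,0.0085,0,-3,-1,-0.0029,0.0087,0,-3,-1,-0.0012,0.0044,0,-1.5,-1,-0.0012,0.0044,0,-1.5,-1,0,0,0,0,-1,0,0,0,0]'
python3 - <<'E'
from meas import *
c=cap('wrist','w5'); c=cap('top','t5'); P=sleeves(c,(.64,.06)); o=robot.observe(); print(o['wrist_force'],o['joint_pos'])
for p in P: print(p.round(3),np.degrees(np.arctan2(p[1]-.0599,p[0]-.6403))%72)
d=o['tcp_pos'][:2]-[.6403,.0599]; print('finger',o['tcp_pos'],np.degrees(np.arctan2(d[1],d[0]))%360,np.hypot(*d))
E
```

```text
time: 6.45
tcp_pos: [0.5183, -0.0639, 0.057]
tool_rot: [[-0.698, -0.001, 0.716], [-0.716, 0.0, -0.698], [0.001, -1.0, -0.001]]
wrist_force: [-0.2, -0.0, -0.6]
opening: 0.0002
time: 7.62
tcp_pos: [0.4754, 0.0148, 0.0573]
tool_rot: [[-0.962, 0.0, 0.275], [-0.275, 0.0, -0.962], [-0.0, -1.0, -0.0]]
wrist_force: [0.6, 0.7, -0.1]
opening: 0.0001
[336.5 108. ] 14 [ 0.795  -0.0265  0.072 ] 0.1775
[274.1 110.6] 17 [0.7699 0.1807 0.072 ] 0.1773
[359.2 163.7] 18 [ 0.6065 -0.1128  0.072 ] 0.1761
[256.  168.4] 19 [0.5654 0.2186 0.072 ] 0.1753
[313.1 201.2] 90 [0.4709 0.0283 0.072 ] 0.172
[300.1 201.1] 8 [0.4688 0.067  0.072 ] 0.1713
[-0.00347851  0.13405684  0.73444835] [-4.71035116e-02  4.97662031e-02  1.76111861e+00  1.32013959e-04
  1.33060609e+00  1.24640639e+00]
[ 0.795 -0.026  0.072] 42.82668817791277
[0.77  0.181 0.072] 42.97951392065199
[ 0.607 -0.113  0.072] 42.93461371863073
[0.565 0.219 0.072] 43.250582420382855
[0.471 0.028 0.072] 46.563436458862896
[0.469 0.067 0.072] 33.61713535206948
finger [0.47543992 0.01456549 0.05732714] 195.37560176526594 0.17097971992632627
```

View pics/w5.png

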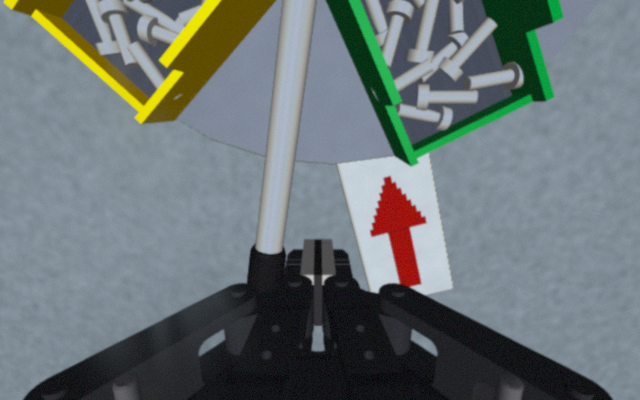

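View pics/t5.png

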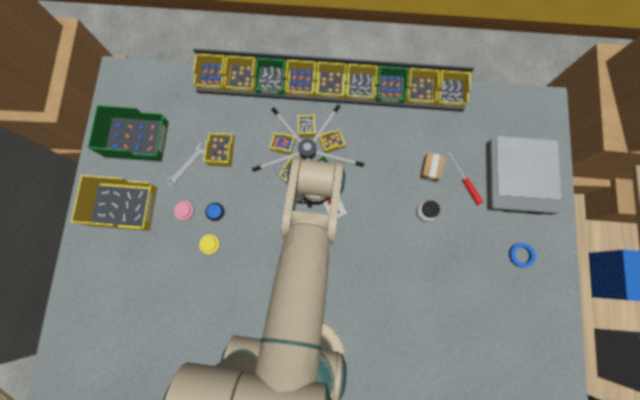

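Spokes are at 43.0° mod 72, so the pushed spoke is at 187.0° and the green front still 11.4° short of the arrow. I'll push about 11° more, slowly.

```bash
python3 -m inch '[-1,-0.0011,0.004,0,-1.5,-1,-0.0011,0.005,0,-1.5,-1,-0.001,0.005,0,-1.5,-1,-0.0008,0.005,0,-1.5,-1,-0.0006,0.005,0,-1.5,-1,-0.0004,0.004,0,-1.5,-1,-0.0002,0.003,0,-1,-1,0,0.002,0,-1,-1,0,0,0,0,-1,0,0,0,0]'
python3 - <<'E'
from meas import *
c=cap('wrist','w6'); c=cap('top','t6'); P=sleeves(c,(.64,.06),False); o=robot.observe(); print(o['wrist_force'])
for p in P: print(p.round(3),np.degrees(np.arctan2(p[1]-.0599,p[0]-.6403))%72)
d=o['tcp_pos'][:2]-[.6403,.0599]; print('finger',o['tcp_pos'],np.degrees(np.arctan2(d[1],d[0]))%360,np.hypot(*d))
E
```

```text
time: 8.55
tcp_pos: [0.47, 0.0477, 0.0573]
tool_rot: [[-0.996, 0.0, 0.084], [-0.084, 0.0, -0.996], [-0.0, -1.0, -0.0]]
wrist_force: [0.1, -1.0, -0.4]
opening: -0.0002
[ 0.65691346 -0.81459729 -0.32989092]
[0.791 0.153 0.072] 31.79318621060798
[ 0.776 -0.055  0.072] 31.73079613585294
[0.597 0.23  0.072] 32.13293344637705
[ 0.574 -0.103  0.072] 31.962370841629323
[0.473 0.107 0.072] 20.21162884184207
[0.467 0.052 0.072] 38.51792375069755
finger [0.46994327 0.04768942 0.05730917] 184.0997529266074 0.17079377301684492
```

View pics/w6.png

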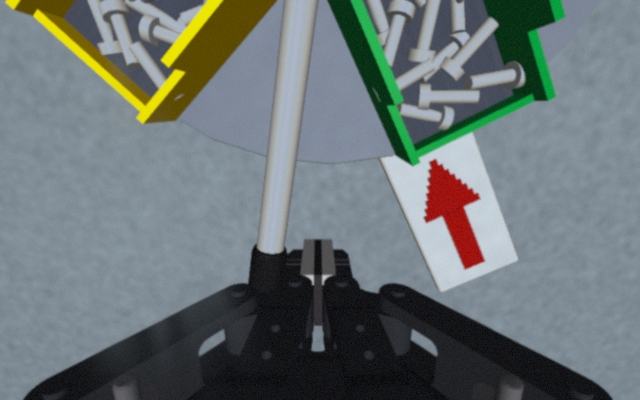

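Run:
```python
from h import *
c=load('w6'); Q=plane(c,[(415,163),(551,98)],.095)[:,:2]; print(Q,np.linalg.norm(Q[1]-Q[0])); m=Q.mean(0)-[.6403,.0599]; print(np.degrees(np.arctan2(m[1],m[0])),np.hypot(*m))
n=Q[1]-Q[0]; print('front normal',np.degrees(np.arctan2(n[1],n[0])))
h=cv2.cvtColor(c['color'],cv2.COLOR_RGB2HSV); r=cv2.inRange(h,(0,120,80),(8,255,255))
ys,xs=np.where(r>0);q=plane(c,np.c_[xs,ys],.008)[:,:2];mu=q.mean(0);d=np.linalg.svd(q-mu)[2][0];print('arrow',mu,np.degrees(np.arctan2(d[1],d[0])),'from axis',np.degrees(np.arctan2(mu[1]-.0599,mu[0]-.6403)))
```

```text
[[ 0.52463135  0.01986265]
 [ 0.54840735 -0.01886242]] 0.04544149813289363
-150.21490736345035 0.11957746437701502
front normal -58.45135223881241
arrow [ 0.48341531 -0.03734784] -148.6349656123406 from axis -148.20653984075494
```

The spokes put green at -148.1° and the front-edge normal at -148.5°; the front-edge midpoint gives -150.2° (its right corner is uncertain). The arrow is at -148.4°, so all three are within 2° and the limit is 7°. Now I back off and rise.

```bash
python3 -m inch '[-1,0,-0.006,0,0,-1,0,-0.006,0,0,-1,-0.005,0,0.015,0,-1,-0.005,0,0.03,0,-1,0,0,0.03,0,-1,0,0,0.03,0,-1,0,0.01,0.03,0,-1,0,0.02,0.025,0,-1,-0.003,0.03,0.013,0,-1,-0.003,0.03,0,0,-1,-0.003,0.03,0,0,-1,-0.003,0.03,0,0,-1,-0.003,0.03,0,0,-1,-0.003,0.03,0,0,-1,0,0.02,0,0,-1,0,0.01,0,0,-1,0,0,0,0,-1,0,0,0,0]'
python3 - <<'E'
from meas import *
c=cap('wrist','w7'); c=cap('top','t7'); P=sleeves(c,(.64,.06),False); o=robot.observe(); print(o['tcp_pos'])
for p in P: print(p.round(3),np.degrees(np.arctan2(p[1]-.0599,p[0]-.6403))%72)
a=cv2.resize(c['color'][90:260,190:390],(800,680),interpolation=cv2.INTER_CUBIC)[:600];cv2.imwrite('pics/t7c.png',a[:,:,::-1])
E
```

```text
time: 10.15
tcp_pos: [0.4421, 0.275, 0.2301]
tool_rot: [[-0.996, -0.0, 0.084], [-0.084, -0.001, -0.996], [0.0, -1.0, 0.001]]
wrist_force: [0.1, -1.0, -0.3]
opening: 0.0
[0.44227164 0.27441512 0.23034555]
[0.791 0.153 0.072] 31.84719306764681
[ 0.776 -0.055  0.072] 31.719823230680284
[0.598 0.23  0.072] 32.058228638426684
[ 0.574 -0.104  0.072] 31.940496822162274
[0.466 0.072 0.072] 32.166742736242895
```

View pics/w7.png

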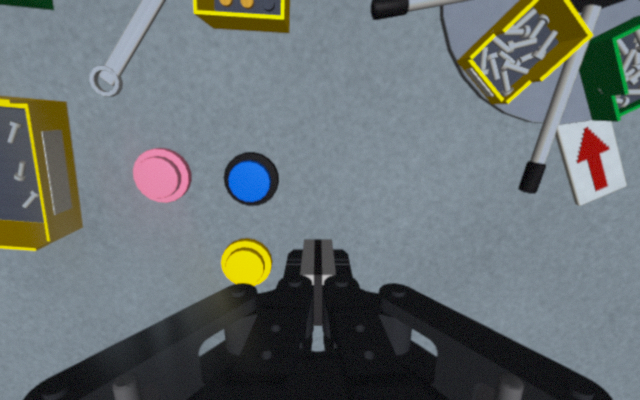

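View pics/t7c.png

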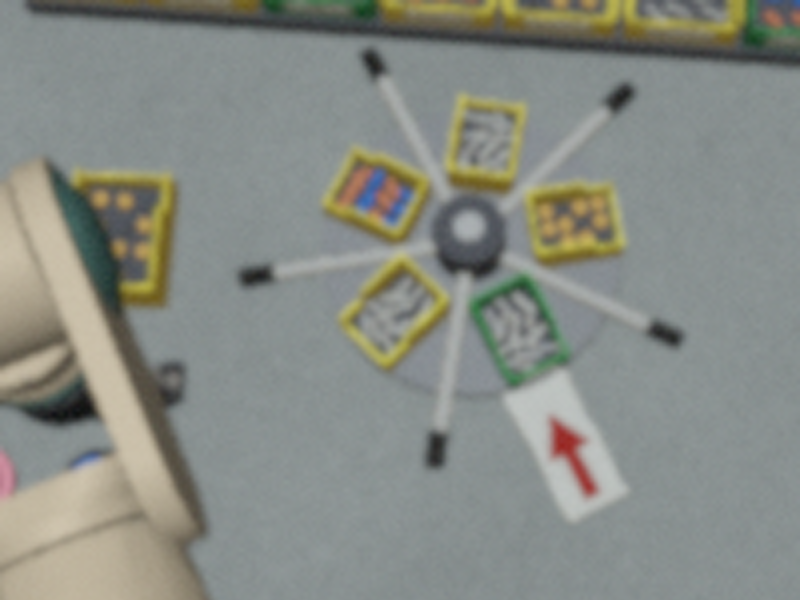

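The top crop shows the green bin in line with the arrow, and all five spokes agree at 31.9° ± 0.2 against a target of 31.6°. In the wrist view the blue cap is at (250,180). I'll measure the button from w1 and w7.

Run:
```python
from h import *
A=[];B=[];out=[]
for f in('w1','w7'):
    c=load(f); h=cv2.cvtColor(c['color'],cv2.COLOR_RGB2HSV); m=cv2.inRange(h,(100,150,80),(125,255,255)); m[240:]=0
    n,l,st,ce=cv2.connectedComponentsWithStats(m); i=1+np.argmax(st[1:,4]); e=cv2.fitEllipse(max(cv2.findContours((l==i).astype(np.uint8),0,1)[0],key=len))
    q=plane(c,[e[0]],.022)[0]; o=np.array(c['position']); print(np.round(e[0],1),q); d=(q-o)/np.linalg.norm(q-o); M=np.eye(3)-np.outer(d,d); A.append(M);B.append(M@o); out.append(q)
X=np.linalg.lstsq(np.vstack(A),np.hstack(B),rcond=None)[0]; print('tri',X)
t=robot.observe()['tcp_pos']; print('shift',X-t, np.mean(out,0)-t)
```

```text
[377.8 134.6] [0.42409792 0.35246604 0.022     ]
[248.9 180.9] [0.42593623 0.35144885 0.022     ]
tri [0.42492583 0.35234834 0.01777418]
shift [-0.01734581  0.07793322 -0.21257137] [-0.01725457  0.07754232 -0.20834555]
```

The button is at (0.425, 0.352), with top height triangulated at 18 mm (22 mm in the text, within the error). I'll go above it, then press in small steps.

```bash
python3 -m inch '[-1,-0.004,0.017,0,0,-1,-0.005,0.03,-0.01,0,-1,-0.004,0.02,-0.02,0,-1,-0.004,0.01,-0.03,0,-1,0,0,-0.04,0,-1,0,0,-0.04,0,-1,0,0,-0.03,0,-1,0,0,-0.013,0,-1,0,0,0,0,-1,0,0,0,0]'
python3 - <<'E'
from h import *
c=cap('side','s8'); cv2.imwrite('pics/s8c.png',cv2.resize(c['color'][120:230,180:330],(750,550),interpolation=cv2.INTER_CUBIC)[:,:,::-1]); print(robot.observe()['tcp_pos'],robot.observe()['wrist_force'])
E
```

```text
time: 11.08
tcp_pos: [0.4254, 0.3517, 0.0475]
tool_rot: [[-0.997, -0.0, 0.082], [-0.082, -0.001, -0.997], [0.001, -1.0, 0.001]]
wrist_force: [0.0, 0.4, 0.4]
opening: -0.0002
[0.42600937 0.35243468 0.04886619] [0.29203663 0.05171449 0.75011876]
```

View pics/s8c.png

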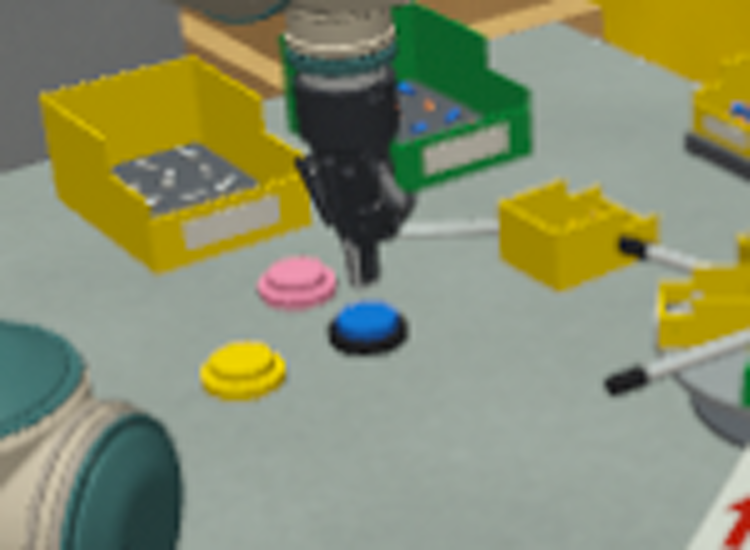

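The finger at (362,280) is over the blue cap at (367,320), and both are clear of the decoys. Now I press.

```bash
python3 -m inch '[-1,0,0,-0.013,0,-1,0,0,-0.01,0,-1,0,0,-0.003,0,-1,0,0,-0.003,0,-1,0,0,-0.002,0,-1,0,0,0,0,-1,0,0,0,0]'
```

```text
time: 11.72
tcp_pos: [0.4253, 0.3526, 0.017]
tool_rot: [[-0.996, 0.001, 0.084], [-0.084, -0.0, -0.996], [-0.001, -1.0, 0.0]]
wrist_force: [-0.2, -3.0, 3.4]
opening: -0.0002
```

```bash
python3 -m inch '[-1,0,0,-0.0015,0,-1,0,0,-0.0015,0,-1,0,0,0,0,-1,0,0,0,0]'
```

```text
time: 12.05
tcp_pos: [0.4255, 0.3529, 0.0157]
tool_rot: [[-0.996, 0.001, 0.084], [-0.084, 0.0, -0.996], [-0.001, -1.0, -0.0]]
wrist_force: [-6.5, -7.0, 17.3]
opening: -0.0002
```

The wrist force jumped to 17 N with the tip at 15.7 mm, so the button is on its stop. I'll let it go and rise.

```bash
python3 -m inch '[-1,0,0,0.002,0,-1,0,0,0.004,0,-1,0,0,0.008,0,-1,0,0,0.02,0,-1,0,0,0.03,0,-1,0,0,0.03,0,-1,0,0,0.04,0,-1,0,0,0.04,0,-1,-0.012,-0.02,0.025,0,-1,-0.02,-0.03,0,0,-1,-0.02,-0.03,0,0,-1,-0.01,-0.02,0,0,-1,0,0,0,0,-1,0,0,0,0,-1,0,0,0,0]'
python3 - <<'E'
from meas import *
w=cap('wrist','w9'); c=cap('top','t9'); P=sleeves(c,(.64,.06),False); o=robot.observe(); print(o['tcp_pos'],o['wrist_force'])
for p in P: print(p.round(3),np.degrees(np.arctan2(p[1]-.0599,p[0]-.6403))%72)
h=cv2.cvtColor(w['color'],cv2.COLOR_RGB2HSV); m=cv2.inRange(h,(100,150,80),(125,255,255)); m[240:]=0
n,l,st,ce=cv2.connectedComponentsWithStats(m); i=1+np.argmax(st[1:,4]); print(ce[i],st[i],plane(w,[ce[i]],.022))
E
```

```text
time: 13.3
tcp_pos: [0.3632, 0.2532, 0.2126]
tool_rot: [[-0.996, 0.0, 0.084], [-0.084, 0.001, -0.996], [-0.001, -1.0, -0.001]]
wrist_force: [-0.1, 0.8, 0.5]
opening: 0.0002
[0.36318407 0.25336596 0.21219966] [ 0.52540751 -0.65315747 -0.06588458]
[0.791 0.154 0.072] 31.926360247389468
[ 0.776 -0.055  0.072] 31.718036223333378
[0.597 0.23  0.072] 32.09909784295505
[ 0.574 -0.104  0.072] 31.951030081123022
[0.466 0.071 0.072] 32.27764107560884
[225.92375979 107.24229765] [ 202   83   49   50 1915] [[0.42539355 0.35128378 0.022     ]]
```

View pics/w9.png

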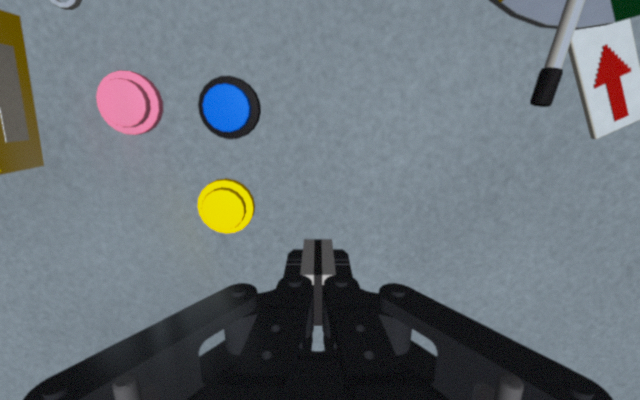

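View pics/t9.png

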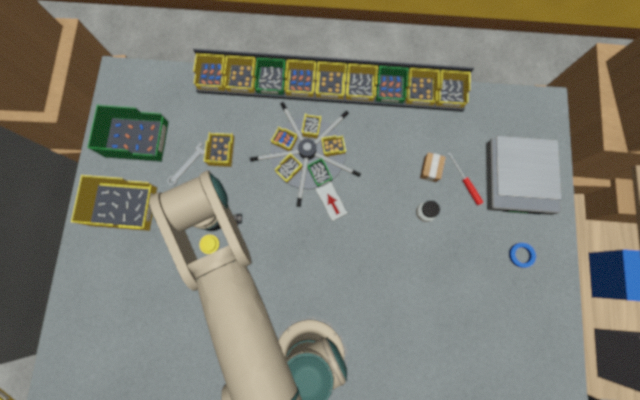

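The button at wrist (226,107) is up and has not moved. The carousel is unchanged, with green on the arrow line (top 319,172 → 332,203). The other objects are in place and the robot is clear, so I'm handing in.

```bash
python3 -c "
from cell import robot
print(robot.job_done())"
```

```text
the job is handed in; nothing more can be done
None
```

I pushed one black spoke sleeve about 96° clockwise with the shut fingers, backed off, then pressed the blue button once to its stop and let it go. I handed the job in at about 13 s; it reports no verdict.

**Carousel:** in the last top view the five spokes sit at 32.0° ± 0.3° (mod 72°), against 31.6° for exact alignment with the arrow. That puts the green bin within about 0.5° of the arrow line. A check on the green bin's front edge gave 1.8° off, because its right corner was hard to see; that is still well inside the 7° limit.

**Button:** the tip reached 15.7 mm and the wrist force rose to 17 N, so the button was fully down. Afterwards the wrist view shows it at (0.425, 0.351), within about 1 mm of where it was, and it looks up again. I did not measure its height after release.

**Checks that disagreed:**
- The first height measurement of the button top gave 4 mm, because the second picture cut the button off. I redid it and got 18 mm, against 22 mm in the text.
- The first side-view estimate of the button was about 15 mm off in y. I did not use it.

The other objects look unmoved in the last top view, which I judged by eye.

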